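# Load the module carrier and lay its retaining bar

### The arm

A 7-joint arm with a two-finger parallel gripper is mounted at the origin on the work surface. World frame = base frame: x ahead of the robot, y to its left, z up, the work surface at z = 0. Lengths are in m, angles in rad, forces in N, time in s.
With the tool pointing down it reaches from about 0.4 to 0.85 m from the base axis. Payload 10.4 kg.
Tool frame: the origin (TCP) lies at the very end of the fingers, on their centre line; the grasp point (between the pads) lies 19 mm behind it (manip.grip_point_offset is the distance from the TCP to the grasp point, in m); z points along the fingers, y is the line along which they close (so a half turn about z gives the same grasp; the last joint's range is limited). The gripper opens to 85 mm and grips with 20 to 120 N. Pads are 22 mm wide; open, the fingers measure 114 mm over their backs; the gripper's body (76 mm by 85 mm) begins 54 mm behind the grasp point. The pads swing forward as they close: fully open they stand 13 mm farther back than shut.
Start: joints at [-1.339, 0.332, -0.065, 1.46, 0.022, 1.35, -0.088], TCP at [0.158, 0.605, 0.231] pointing down, gripper open.
Joint ranges: [-2.6, 2.6], [-0.5, 2.12], [-1.47, 1.34], [0.16, 2.42], [-1.27, 4.41], [0.06, 2.06], [-2.6, 2.6]. Speed limits (rad/s): [2.22, 2.22, 2.79, 2.79, 3.14, 3.14, 3.14].

### API

Orientations are given as a unit quaternion [x, y, z, w].
In Python, from workcell import manip gives the robot as it stands. The module is installed in compiled form; this text tells all that it offers.
- The arm moves only by the tool step_arm, never from a script. Its argument "moves" is a list of rows, each a list of 7 numbers: the closure, from 0 (fully open) to 1 (shut), then the shift along the world's x, y, z in mm, then the turn, a rotation vector about the world's x, y, z in rad. In form: [[grip, tx, ty, tz, ax, ay, az], ...]. A call has 1 to 10 rows; each row is the pose to reach, as a shift and turn from the pose commanded when the call began; what a row does not reach only later rows make up. A row lasts 1/10 s, in which the tool goes at most 50 mm and 8.59 degrees, less where a joint would pass 70% of its speed; a pose out of reach is approached as far as the arm can. A call with a gripper value outside its range is refused whole. The fingers move at their own pace and stop on an object; "grip_force" is the grip in N (left out, the last holds). Time passes only in rows, so rows that repeat a pose let the fingers close. It gives the time, the measured TCP pose, the force, the opening and the grip force at its end, in the units of the state.
- manip.get_obs(): the state, without advancing time (a new reading comes with each control period).
- manip.camera(name): name is "scene" or "side" or "wrist"; returns a dict with "image" (480x640x3 uint8, blue, green, red), "K" (3x3 intrinsics, pixels), "rvec" (rotation vector, rad) and "tvec" (3), from world to camera coordinates, as OpenCV has them; the wrist camera has in their place "mount" (4x4, takes a point from camera to tool coordinates, whose origin is the TCP and whose axes are the flange's). Camera axes: x right, y down, z forward; pixel columns grow to the right and rows downward; lengths in m; the calibration is good to about 2 mm. The wrist camera is an equidistant fisheye: a pixel r from the principal point sees the ray r / f radians off the axis. A picture is of the moment at which its call begins: read the wrist's pose just before it. There is no depth.
- manip.hand_in(): hands the job in; it is judged then, once.
The state is a dict: "clock": time; "joint_pos": joint angles; "joint_velocities": joint speeds; "tau": joint torques, N m; "position": TCP position; "ee_rot": TCP orientation; "ft_force": force on the tool from outside, world axes, zero at the start; "torque": the same for the moment, N m; "grip_width": opening from 0.0 (shut) to 1.0 (fully open); "grasp_force": force on a finger pad.
Only numpy, scipy, OpenCV 4.12 (cv2) and the standard library are available. Lean on these libraries where they do the work, as an engineer would, in place of code of your own. Each camera call takes 0.05 s, during which the arm holds its last target. There are 200 camera calls.

### The job

Finish loading the grey carrier: stand the two finned power modules that are out on the bench upright in its two empty bays, next to the one already there, then lay the long retaining bar, grip rib up, across the row so that it lies down in the notches of both end supports and sticks out about equally at each end. Set everything down gently, without dropping it, and leave the module already loaded, the short bar and the other things on the bench where they are.

Things in the scene. Friction and masses are not known exactly. Their poses are not given: they have to be found in the camera images.
- carrier: Fixed grey metal carrier, origin at the centre of its underside on the bench. Base plate 80 (x) x 200 (y) x 8 mm. Three bays in a row along its y axis, centres at y = -47, 0, +47 mm, floors 8 mm above the bench; each is 66 (x) x 45 (y) mm clear between lips and dividers 6 mm high. A notched end support stands at each end of the row.
- notch_left (a point): Middle of the notch floor on the carrier's +y end support, at x = 0, y = +83 mm, 82 mm above the bench. The support is 52 (x) x 20 (y) mm; its open-topped notch is 32 mm wide in x, runs through along y, and has cheeks 12 mm high.
- notch_right (a point): The same on the -y end support, at x = 0, y = -83 mm, 82 mm above the bench.
- pad_a: Thin black pad (54 x 36 mm) on the floor of one of the two empty bays; origin at the middle of the bay, 8 mm above the bench; axes parallel to the carrier's.
- pad_b: Thin black pad (54 x 36 mm) on the floor of the other empty bay; origin at the middle of the bay, 8 mm above the bench; axes parallel to the carrier's.
- module_a: Dark metal power module, an upright block 56 (x) x 36 (y) x 70 (z) mm, about 0.3 kg, standing on the bench; cooling fins on its two wide y faces, its x faces (56 mm apart) smooth, metal terminal plate on top. Origin at the centre of its underside. The same either way round.
- module_b: The second loose module, identical to module_a.
- module_c: Identical module already standing in the third bay of the carrier; it stays there.
- retaining_bar: Long plain aluminium bar lying on the bench, rib up: flat strip 200 (x) x 25 (y) x 10 (z) mm with an upright grip rib in the middle of its top, 80 (x) x 12 (y) mm, rising from 10 to 32 mm. About 0.2 kg. Origin at the centre of its underside, x along its length. The same either way round.
- short_bar: Bar of another carrier, same section but only 120 mm long (rib 60 mm), too short for this one. Leave it alone. Origin at the centre of its underside, x along its length.
- spool: Grey flanged spool, diameter 60, height 48 mm, origin at the centre of its underside. Leave it alone.
- mug: White mug, diameter 76, height 90 mm, handle at its +y, origin at the centre of its underside. Leave it alone.
- spray_can: White bottle with a red cap, diameter 52, height 150 mm, origin at the centre of its underside. Leave it alone.
- screwdriver: Screwdriver with black handle lying behind the carrier. Leave it alone.
Not all that is in view belongs to the job. What is shaped like the module_b but green, red or yellow is not meant.

How it is judged:
On the way:
1. both loose modules stand in the two empty bays while the retaining bar is not yet in its notches (((horizontal distance between module_a and pad_a below 0.008 m and z of module_a in the frame of pad_a between -0.003 and 0.003 m and angle between each of module_a, module_b's own z axis and vertical below 0.05 rad and angle between the x axis of each of module_a, module_b and the x axis of carrier, either way round below 0.2 rad and horizontal distance between module_b and pad_b below 0.008 m and z of module_b in the frame of pad_b between -0.003 and 0.003 m) or (horizontal distance between module_a and pad_b below 0.008 m and z of module_a in the frame of pad_b between -0.003 and 0.003 m and angle between each of module_a, module_b's own z axis and vertical below 0.05 rad and angle between the x axis of each of module_a, module_b and the x axis of carrier, either way round below 0.2 rad and horizontal distance between module_b and pad_a below 0.008 m and z of module_b in the frame of pad_a between -0.003 and 0.003 m)) and distance between retaining_bar and carrier above 0.13 m), for 0.2 s.
At the end, for the whole second after the job is handed in: Each empty bay holds one module: upright, on its floor, within 8 mm of centre and 0.2 rad of square; the third is within 10 mm of its start. The bar lies level, rib up, on both notch floors (within 3 mm), within 6 mm across, 10 mm lengthwise and 0.08 rad. All released and at rest (((horizontal distance between module_a and pad_a below 0.008 m and z of module_a in the frame of pad_a between -0.003 and 0.003 m and angle between each of module_a, module_b's own z axis and vertical below 0.05 rad and angle between the x axis of each of module_a, module_b and the x axis of carrier, either way round below 0.2 rad and horizontal distance between module_b and pad_b below 0.008 m and z of module_b in the frame of pad_b between -0.003 and 0.003 m) or (horizontal distance between module_a and pad_b below 0.008 m and z of module_a in the frame of pad_b between -0.003 and 0.003 m and angle between each of module_a, module_b's own z axis and vertical below 0.05 rad and angle between the x axis of each of module_a, module_b and the x axis of carrier, either way round below 0.2 rad and horizontal distance between module_b and pad_a below 0.008 m and z of module_b in the frame of pad_a between -0.003 and 0.003 m)) and distance of module_c from where it was at the start of the episode below 0.01 m and angle between module_c's own z axis and vertical below 0.05 rad and z of retaining_bar in the frame of carrier between 0.079 and 0.085 m and x of retaining_bar in the frame of carrier between -0.006 and 0.006 m and y of retaining_bar in the frame of carrier between -0.01 and 0.01 m and angle between the x axis of retaining_bar and the y axis of carrier, either way round below 0.08 rad and angle between retaining_bar's own z axis and vertical below 0.04 rad and linear speed of each of module_a, module_b, module_c, retaining_bar below 0.02 m/s and angular speed of each of module_a, module_b, module_c, retaining_bar below 0.2 rad/s); the robot touches nothing.
It fails at once if a module or the retaining bar is dropped: it falls freely faster than 0.6 m/s ((contact force between module_a and the fingers below 0.05 N and linear speed of module_a above 0.6 m/s) or (contact force between module_b and the fingers below 0.05 N and linear speed of module_b above 0.6 m/s) or (contact force between retaining_bar and the fingers below 0.05 N and linear speed of retaining_bar above 0.6 m/s)).
It fails at once if the module already loaded is moved by more than 15 mm (distance of module_c from where it was at the start of the episode above 0.015 m).
It fails at once if the short bar, spool, mug, bottle or screwdriver is moved by more than 30 mm (distance of any of short_bar, spool, mug, spray_can, screwdriver from where it was at the start of the episode above 0.03 m).
It also fails if it takes over 72 s, if anything falls off the work surface, if the arm or the gripper's body presses on something with over 40 N, if the wrist force passes 120 N, or if a joint passes its speed limit or range.

## Working session

There is one attempt and no reset: what is moved stays moved. The work goes in short steps, Python scripts to look and compute and a tool call to move; the robot and the scene stay as the last step left them, time stands still between calls to the robot, and variables do not carry over. Pictures are saved under pics/ and viewed, at most 13 in all, crops included, and the job is handed in when it is done.

Besides the shell and the picture viewer there is one more tool, called after "Call:" by a JSON object that holds its "fn" and its "kwargs". step_arm: Moves the arm, as the interface text tells. Its arguments: {"type":"object","properties":{"moves":{"type":"array","items":{"type":"array","items":{"type":"number"}}},"grip_force":{"type":"number"}},"required":["moves"]}

```bash
mkdir -p pics
cat > h.py <<'E'
import numpy as np, cv2
from workcell import manip
from scipy.spatial.transform import Rotation as R
def ray(c,u,v):
    K=c["K"]; Rm=cv2.Rodrigues(np.array(c["rvec"],float))[0]; t=np.array(c["tvec"],float).reshape(3)
    d=Rm.T@np.linalg.inv(K)@np.array([u,v,1.0]); return -Rm.T@t,d
def onplane(c,u,v,z):
    o,d=ray(c,u,v); return o+d*(z-o[2])/d[2]
def wray(c,pos,q,u,v):
    K=np.array(c["K"]); M=np.array(c["mount"])
    p=np.array([(u-K[0,2])/K[0,0],(v-K[1,2])/K[1,1]]); th=np.hypot(*p)
    d=np.array([*(p/max(th,1e-9)*np.sin(th)),np.cos(th)])
    Rt=R.from_quat(q).as_matrix()
    return Rt@M[:3,3]+np.array(pos),Rt@M[:3,:3]@d
def wplane(c,pos,q,u,v,z):
    o,d=wray(c,pos,q,u,v); return o+d*(z-o[2])/d[2]
E
python3 - <<'E'
from h import *
o=manip.get_obs(); print(o)
for n in("scene","side","wrist"):
    c=manip.camera(n); cv2.imwrite(f"pics/{n}0.png",c["image"]); print(n,{k:np.round(v,3).tolist() for k,v in c.items() if k!="image"})
E
```

```text
{'clock': 0.0, 'joint_pos': array([-1.33856764,  0.33288513, -0.06470397,  1.46095642,  0.0216013 ,
        1.34987326, -0.08854076]), 'joint_velocities': array([-5.52206531e-04, -1.37587565e-03, -8.50596724e-05,  7.29295842e-05,
       -9.74294203e-04,  1.55786622e-04,  1.48922983e-03]), 'tau': array([ 4.60616575e-04, -6.25467110e+01,  4.94271715e-02, -3.91588676e+01,
        1.63011497e-02,  9.96312912e-03, -7.59104523e-06]), 'position': array([0.15745854, 0.60445378, 0.23050044]), 'ee_rot': array([ 1.27077486e-01,  9.91892536e-01, -7.10916570e-04, -5.80593954e-05]), 'ft_force': array([-0.48955196,  1.02609596, -0.45620008]), 'torque': array([0.01042426, 0.00766082, 0.05688719]), 'grasp_force': 0.0, 'grip_width': 0.9977837449000708}
scene {'K': [[592.501, 0.0, 322.981], [0.0, 592.501, 246.256], [0.0, 0.0, 1.0]], 'rvec': [1.953, 1.633, -0.586], 'tvec': [-0.078, -0.382, 1.548]}
side {'K': [[558.789, 0.0, 323.761], [0.0, 558.789, 244.276], [0.0, 0.0, 1.0]], 'rvec': [2.003, -0.618, 0.401], 'tvec': [-0.44, 0.2, 1.03]}
wrist {'K': [[371.648, 0.0, 316.949], [0.0, 371.648, 233.393], [0.0, 0.0, 1.0]], 'mount': [[-0.0, -0.949, -0.316, 0.081], [1.0, -0.0, 0.001, -0.0], [-0.001, -0.316, 0.949, -0.143], [0.0, 0.0, 0.0, 1.0]]}
```

View pics/scene0.png

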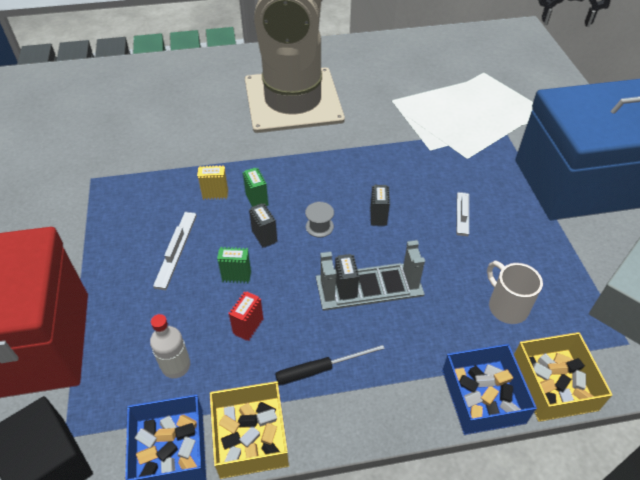

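View pics/side0.png

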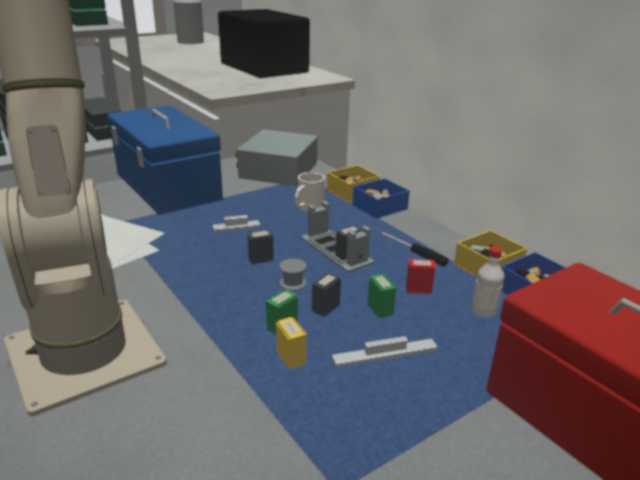

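The scene view shows the long bar near (176,250), the loose dark modules at (263,225) and (380,205), the carrier at (370,280) with module_c at (346,272), and the short bar at (463,213). The side view agrees.

Run:
```python
from h import *
c=manip.camera("scene")
P={"mod1top":(262,213,.07),"mod2top":(380,191,.07),"modCtop":(346,263,.078),"barA":(190,213,.01),"barB":(161,286,.01),"supL":(327,256,.094),"supR":(414,246,.094),"spool":(320,212,.048),"short":(463,212,.01),"yellow":(212,172,.07),"green":(255,175,.07),"green2":(234,254,.07),"red":(246,300,.07),"mug":(516,280,.09),"can":(160,322,.15),
"c1":(319,305,.008),"c2":(423,296,.008)}
for k,(u,v,z) in P.items(): print(k,onplane(c,u,v,z).round(3))
```

```text
mod1top [ 0.452 -0.128  0.07 ]
mod2top [0.433 0.121 0.07 ]
modCtop [0.613 0.011 0.078]
barA [ 0.369 -0.279  0.01 ]
barB [ 0.554 -0.342  0.01 ]
supL [ 0.603 -0.023  0.094]
supR [0.608 0.142 0.094]
spool [ 0.45  -0.009  0.048]
short [0.469 0.302 0.01 ]
yellow [ 0.314 -0.22   0.07 ]
green [ 0.339 -0.13   0.07 ]
green2 [ 0.548 -0.193  0.07 ]
red [ 0.658 -0.181  0.07 ]
mug [0.714 0.302 0.09 ]
can [ 0.732 -0.316  0.15 ]
c1 [ 0.65  -0.047  0.008]
c2 [0.665 0.154 0.008]
```

View pics/wrist0.png

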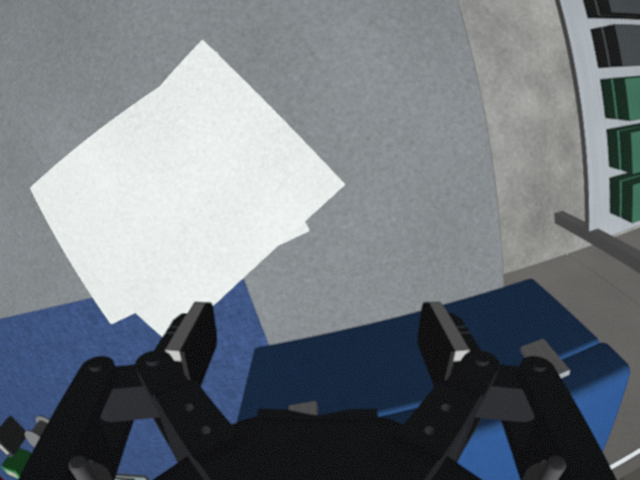

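The wrist view shows only paper and the toolbox from here. I'll move above the carrier for a close measurement.

Call:
{"fn": "step_arm", "kwargs": {"moves": [[0,342,-544,120,0,0,0.255],[0,342,-544,120,0,0,0.255],[0,342,-544,120,0,0,0.255],[0,342,-544,120,0,0,0.255],[0,342,-544,120,0,0,0.255],[0,342,-544,120,0,0,0.255],[0,342,-544,120,0,0,0.255],[0,342,-544,120,0,0,0.255],[0,342,-544,120,0,0,0.255],[0,342,-544,120,0,0,0.255]]}}

```text
clock: 1.2
position: [0.4197, 0.1867, 0.3237]
ee_rot: [-0.0, 1.0, 0.0, 0.0]
ft_force: [0.8, 1.3, -1.1]
grip_width: 1.001
grasp_force: 0.0
```

Call:
{"fn": "step_arm", "kwargs": {"moves": [[0,0,0,0,0,0,0]]}}

```text
clock: 1.3
position: [0.4226, 0.1826, 0.3247]
ee_rot: [0.005, 1.0, 0.0, 0.001]
ft_force: [-0.1, 0.2, -0.4]
grip_width: 1.0
grasp_force: 0.0
```

Call:
{"fn": "step_arm", "kwargs": {"moves": [[0,77,-122,25,0,0,0],[0,77,-122,25,0,0,0],[0,77,-122,25,0,0,0],[0,77,-122,25,0,0,0],[0,77,-122,25,0,0,0],[0,77,-122,25,0,0,0]]}}

```text
clock: 1.9
position: [0.4956, 0.068, 0.3477]
ee_rot: [-0.001, 1.0, 0.0, -0.0]
ft_force: [-0.6, 0.1, 0.0]
grip_width: 0.997
grasp_force: 0.0
```

Run:
```python
from h import *
o=manip.get_obs(); print(o["position"],o["ee_rot"],o["joint_pos"])
c=manip.camera("wrist"); cv2.imwrite("pics/w1.png",c["image"])
np.savez("w1.npz",p=o["position"],q=o["ee_rot"])
```

```text
[0.49561937 0.06797971 0.34773699] [-9.55768934e-04  9.99999454e-01  9.49963586e-05 -4.11264231e-04] [-6.97489865e-01 -2.74295991e-03  4.73786339e-01  1.60571662e+00
  8.84938209e-04  1.53907710e+00  1.34897394e+00]
```

View pics/w1.png

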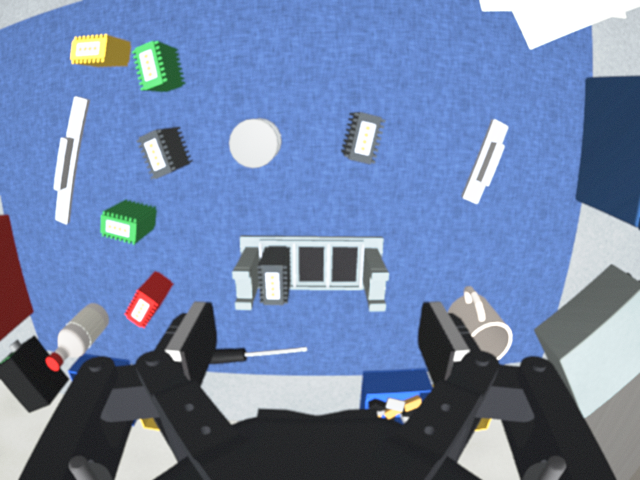

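The wrist view shows module_b at (160,153), module_a at (364,140), the long bar at (70,160), the short bar at (486,160), and the carrier with pads at (312,265) and (345,265) and module_c at (273,285).

```bash
cat > meas.py <<'E'
from h import *
def meas(img,c,p,q,box,z,kind):
    x0,y0,x1,y1=box; s=img[y0:y1,x0:x1]; hsv=cv2.cvtColor(s,cv2.COLOR_BGR2HSV)
    if kind=="light": m=((hsv[...,2]>165)&(hsv[...,1]<90))
    else: m=(hsv[...,2]<60)
    m=cv2.morphologyEx(m.astype(np.uint8),cv2.MORPH_CLOSE,np.ones((5,5)))
    cs,_=cv2.findContours(m,cv2.RETR_EXTERNAL,cv2.CHAIN_APPROX_NONE)
    out=[]
    for k in sorted(cs,key=cv2.contourArea)[::-1][:2]:
        if cv2.contourArea(k)<60: continue
        k=k[:,0]+[x0,y0]
        P=np.array([wplane(c,p,q,u,v,z)[:2] for u,v in k])
        r=cv2.minAreaRect((P*1000).astype(np.float32)); out.append(r)
        print(kind,z,"px",k.mean(0).round(),"ctr",np.round(r[0],1),"size",np.round(r[1],1),"ang",round(r[2],1))
    return out
E
python3 - <<'E'
from meas import *
d=np.load("w1.npz"); c=manip.camera("wrist"); p,q=d["p"],d["q"]; im=c["image"]
for n,b,z,k in [("modA",(340,105,390,170),.07,"light"),("modB",(135,120,195,180),.07,"light"),("modC",(255,260,292,306),.078,"light"),("bar",(40,85,100,235),.01,"light"),("short",(455,110,515,215),.01,"light"),("padL",(293,245,327,286),.008,"dark"),("padR",(330,245,361,286),.008,"dark")]:
    print(n); meas(im,c,p,q,b,z,k)
for u,v,z in [(241,238,.008),(383,237,.008),(241,238,0),(383,237,0),(237,308,.094),(252,308,.094),(370,308,.094),(385,308,.094)]: print(u,v,wplane(c,p,q,u,v,z).round(4))
i2=cv2.resize(im[95:185,120:400],None,fx=2.8,fy=2.8,interpolation=2); i3=cv2.resize(im[225:315,220:400],None,fx=3.5,fy=3.5,interpolation=2)
o=np.zeros((252+315,784,3),np.uint8); o[:252,:i2.shape[1]]=i2; o[252:252+315,:630]=i3
cv2.imwrite("pics/w1c.png",o)
E
```

```text
modA
light 0.07 px [368. 139.] ctr [442.3 125.5] size [26.6 39.1] ang 78.1
modB
light 0.07 px [152. 155.] ctr [ 455.5 -131.1] size [39.6 25.8] ang 18.4
modC
light 0.078 px [272. 286.] ctr [621.   12.4] size [19.6 38. ] ang 89.5
bar
light 0.01 px [ 69. 160.] ctr [ 460.  -313.7] size [ 43.6 203.8] ang 70.3
short
light 0.01 px [485. 162.] ctr [469.9 303.8] size [ 36.2 123. ] ang 70.7
padL
padR
241 238 [ 0.5825 -0.0378  0.008 ]
383 237 [0.5807 0.1598 0.008 ]
241 238 [ 0.5853 -0.0395  0.    ]
383 237 [0.5835 0.1613 0.    ]
237 308 [ 0.6449 -0.0313  0.094 ]
252 308 [ 0.6443 -0.0122  0.094 ]
370 308 [0.6438 0.1335 0.094 ]
385 308 [0.6443 0.1524 0.094 ]
```

View pics/w1c.png

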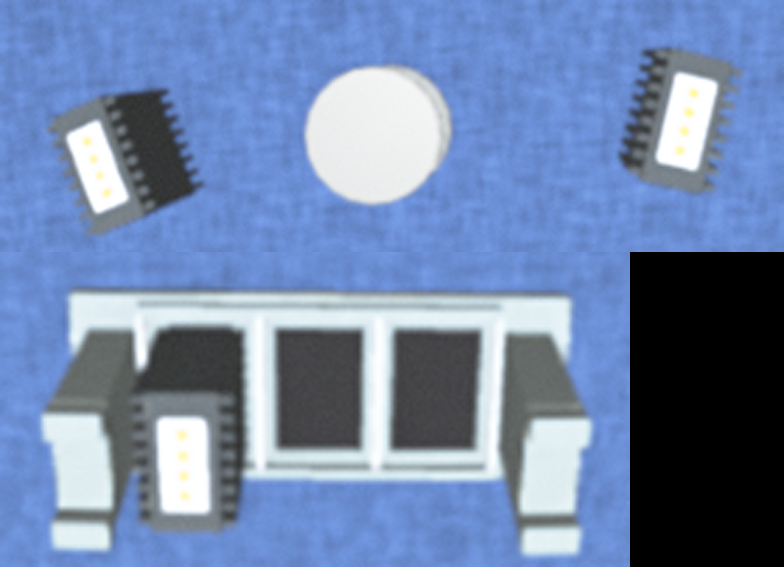

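The crop shows the carrier square to the world axes, with module_c in the −y bay and both pads clearly visible. I'll refine the edges.

Run:
```python
from meas import *
d=np.load("w1.npz"); p,q=d["p"],d["q"]; c=manip.camera("wrist"); im=c["image"]
def rect(name,b,z,f):
    x0,y0,x1,y1=b; s=cv2.resize(im[y0:y1,x0:x1],None,fx=4,fy=4,interpolation=cv2.INTER_CUBIC)
    hsv=cv2.cvtColor(s,cv2.COLOR_BGR2HSV).astype(int)
    m=cv2.morphologyEx(f(hsv).astype(np.uint8),cv2.MORPH_OPEN,np.ones((7,7)))
    cs,_=cv2.findContours(m,cv2.RETR_EXTERNAL,cv2.CHAIN_APPROX_NONE); k=max(cs,key=cv2.contourArea)[:,0]
    k=(k+.5)/4-.5+[x0,y0]
    P=np.array([wplane(c,p,q,u,v,z)[:2] for u,v in k]); r=cv2.minAreaRect((P*1000).astype(np.float32))
    print(name,"px",k.mean(0).round(),"ctr",np.round(r[0],1),"size",np.round(r[1],1),"ang",round(r[2],1))
lab=lambda h:(h[...,2]>185)&(h[...,1]<130)
rect("A",(340,105,390,170),.07,lab); rect("B",(135,120,195,180),.07,lab); rect("C",(255,260,292,306),.078,lab)
dk=lambda h:(h[...,2]<115)
rect("pL",(297,244,327,287),.008,dk); rect("pR",(331,244,360,287),.008,dk)
rect("barstrip",(40,85,100,235),.01,lambda h:(h[...,2]>150)&(h[...,1]<90))
for u,v in((245,354),(305,350),(215,355)): print(wplane(c,p,q,u,v,.01).round(3))
```

```text
A px [364. 136.] ctr [440.6 121.4] size [74.7 57.7] ang 1.8
B px [164. 150.] ctr [ 450.7 -115.4] size [81.1 74.3] ang 85.5
C px [272. 285.] ctr [620.9  12.2] size [19.1 39.1] ang 89.2
pL px [311. 264.] ctr [621.   59.4] size [33.3 51. ] ang 89.6
pR px [344. 264.] ctr [621.4 106.2] size [33.3 51. ] ang 89.5
barstrip px [ 68. 159.] ctr [ 459.2 -315.5] size [ 40.3 203.9] ang 70.5
[ 0.78  -0.048  0.01 ]
[0.769 0.05  0.01 ]
[ 0.786 -0.099  0.01 ]
```

Call:
{"fn": "step_arm", "kwargs": {"moves": [[0,-60,62,-130,0,0,1.36],[0,-60,62,-130,0,0,1.36],[0,-60,62,-130,0,0,1.36],[0,-60,62,-130,0,0,1.36],[0,-60,62,-130,0,0,1.36],[0,-60,62,-130,0,0,1.36],[0,-60,62,-130,0,0,1.36],[0,-60,62,-130,0,0,1.36],[0,-60,62,-130,0,0,1.36],[0,-60,62,-130,0,0,1.36]]}}

```text
clock: 3.05
position: [0.4357, 0.1294, 0.2181]
ee_rot: [-0.631, 0.776, 0.0, -0.0]
ft_force: [0.5, -0.2, 0.5]
grip_width: 1.002
grasp_force: 0.0
```

```bash
cat >> meas.py <<'E'
def label(z,dark=True,name=None,near=None):
    "white label on a dark module: list of (centre mm, size, long-axis angle)"
    o=manip.get_obs(); p,q=o["position"],o["ee_rot"]; c=manip.camera("wrist"); im=c["image"]
    if name: cv2.imwrite("pics/%s.png"%name,im)
    h=cv2.cvtColor(im,cv2.COLOR_BGR2HSV); m=((h[...,2]>190)&(h[...,1]<60)).astype(np.uint8)
    m=cv2.morphologyEx(m,cv2.MORPH_CLOSE,np.ones((7,7)))
    cs,_=cv2.findContours(m,cv2.RETR_EXTERNAL,cv2.CHAIN_APPROX_NONE)
    print("pose",p.round(4),"yaw y-axis",np.degrees(np.arctan2(*R.from_quat(q).as_matrix()[[1,0],1])).round(2))
    for k in cs:
        if cv2.contourArea(k)<150: continue
        k=k[:,0].astype(float)
        P=np.array([wplane(c,p,q,u,v,z)[:2] for u,v in k]); r=cv2.minAreaRect((P*1000).astype(np.float32))
        if max(r[1])>60: continue
        a=r[2] if r[1][0]>r[1][1] else r[2]+90
        Rt=R.from_quat(q).as_matrix(); t=Rt.T@(np.array([*np.array(r[0])/1000,z])-p)*1000
        print("px",k.mean(0).round(),"ctr",np.round(r[0],1),"size",np.round(r[1],1),"long axis",round(a,1),"in tool",t.round(1))
E
python3 -c "
from meas import *
label(.07,name='a1')"
```

```text
pose [0.4357 0.1294 0.2181] yaw y-axis 168.18
px [309. 208.] ctr [441.5 122. ] size [15.1 35.8] long axis 168.1 in tool [  6.   -7.2 148.1]
px [ 81. 135.] ctr [626.8  11.3] size [16.2 36.5] long axis 179.5 in tool [  76.4 -211.2  148.1]
```

Call:
{"fn": "step_arm", "kwargs": {"moves": [[0,6,-7,0,0,0,0],[0,6,-7,-40,0,0,0],[0,6,-7,-80,0,0,0],[0,6,-7,-115,0,0,0],[0,6,-7,-115,0,0,0],[0,6,-7,-115,0,0,0]]}}

```text
clock: 3.7
position: [0.4425, 0.1212, 0.1038]
ee_rot: [-0.628, 0.778, -0.0, -0.0]
ft_force: [1.5, -0.4, 0.7]
grip_width: 1.004
grasp_force: 0.0
```

```bash
python3 -c "
from meas import *
label(.07)"
```

```text
pose [0.4425 0.1212 0.1038] yaw y-axis 167.8
px [130. 472.] ctr [652.5 287.7] size [59.8 12.8] long axis 36.7 in tool [-207.2 -170.1   33.6]
px [ 36. 364.] ctr [677.  158.5] size [22.5 11.6] long axis 88.7 in tool [ -86.  -221.3   33.7]
px [ 63. 354.] ctr [637.9 151.9] size [26.6 30.8] long axis 176.3 in tool [ -71.3 -184.5   33.7]
px [321. 275.] ctr [441.5 122.2] size [16.8 37.1] long axis 167.8 in tool [-0.8  1.2 33.8]
px [  5. 161.] ctr [619.1  10.7] size [18.3 16.4] long axis 87.6 in tool [  70.7 -196.    33.8]
px [257.  40.] ctr [447.3   1.2] size [45.3 52.7] long axis 163.8 in tool [116.3 -30.   33.9]
```

Consistent to 1 mm. Descend and grip.

Call:
{"fn": "step_arm", "kwargs": {"moves": [[0,-1,1,-35,0,0,0],[0,-1,1,-72,0,0,0],[0,-1,1,-72,0,0,0],[1,-1,1,-72,0,0,0],[1,-1,1,-72,0,0,0],[1,-1,1,-72,0,0,0],[1,-1,1,-72,0,0,0],[1,-1,1,-72,0,0,0],[1,-1,1,-72,0,0,0]], "grip_force": 50}}

```text
clock: 4.65
position: [0.4429, 0.1234, 0.0338]
ee_rot: [-0.629, 0.777, -0.001, 0.002]
ft_force: [-1.2, -1.3, 6.7]
grip_width: 0.652
grasp_force: 52.9
```

Call:
{"fn": "step_arm", "kwargs": {"moves": [[1,0,0,30,0,0,0],[1,0,0,70,0,0,0],[1,0,0,110,0,0,0],[1,45,-4,110,0,0,0.1],[1,90,-8,110,0,0,0.2],[1,130,-12,110,0,0,0.2],[1,160,-16,110,0,0,0.2],[1,178,-17,110,0,0,0.2],[1,178,-17,110,0,0,0.2],[1,178,-17,110,0,0,0.2]]}}

```text
clock: 5.65
position: [0.5698, 0.1061, 0.1314]
ee_rot: [-0.703, 0.711, -0.001, -0.0]
ft_force: [0.8, 0.9, -3.2]
grip_width: 0.646
grasp_force: 55.6
```

```bash
python3 -c "
from meas import *
label(.07+.0338+.076,name='a2')"
```

```text
pose [0.5698 0.1061 0.1314] yaw y-axis 179.38
px [446. 419.] ctr [520.5 130.4] size [12.5 16.6] long axis 90.8 in tool [-23.8  49.5 -48.4]
px [376. 402.] ctr [549.8 118.3] size [9.2 8.9] long axis 70.9 in tool [-12.   20.  -48.4]
px [317. 352.] ctr [570.3  95.5] size [14.8 32.5] long axis 179.4 in tool [ 10.6  -0.7 -48.4]
px [ 15. 334.] ctr [695.5  99.8] size [31.4 11.2] long axis 39.7 in tool [   5.  -125.9  -48.2]
px [195. 325.] ctr [608.   86.4] size [10.3  5.1] long axis 88.6 in tool [ 19.4 -38.5 -48.3]
px [221.  95.] ctr [594.2  18.5] size [ 8.1 17.7] long axis 179.8 in tool [ 87.3 -25.4 -48.3]
px [447.  71.] ctr [535.8  11.9] size [9.8 2.3] long axis 86.2 in tool [ 94.6  32.9 -48.3]
px [ 67. 109.] ctr [643.   16.3] size [ 2.4 36.6] long axis 99.1 in tool [ 89.  -74.2 -48.2]
px [500.  74.] ctr [521.   11.8] size [18.9 23.1] long axis 130.2 in tool [ 94.9  47.7 -48.3]
px [172.  29.] ctr [607.4  -1. ] size [ 4.9 10.4] long axis 90.3 in tool [106.7 -38.8 -48.2]
px [228.  25.] ctr [592.6  -0.6] size [11.9 19.5] long axis 179.9 in tool [106.5 -24.  -48.2]
```

View pics/a2.png

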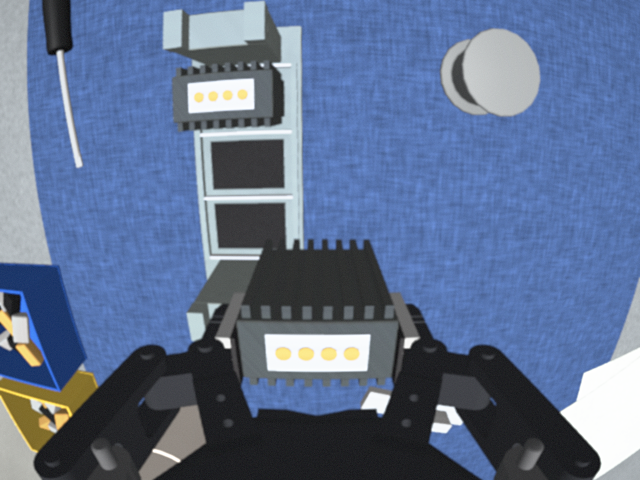

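The held module's label sits at (317,352), square in the fingers, with the pads visible at (248,164) and (250,222).

Call:
{"fn": "step_arm", "kwargs": {"moves": [[1,25,1,0,0,0,0],[1,51,1,0,0,0,0],[1,51,1,0,0,0,0],[1,51,1,0,0,0,0],[1,51,1,0,0,0,0]]}}

```text
clock: 6.2
position: [0.6199, 0.1088, 0.1306]
ee_rot: [-0.704, 0.711, -0.001, -0.0]
ft_force: [-0.0, -0.4, -2.6]
grip_width: 0.65
grasp_force: 56.0
```

```bash
cat >> meas.py <<'E'
def held(dz=.0362):
    o=manip.get_obs(); label(o["position"][2]+dz)
E
python3 -c "
from meas import *
held()" | head -4
```

```text
pose [0.6199 0.1088 0.1306] yaw y-axis 179.44
px [151. 469.] ctr [707.5 192.2] size [31.1  8.1] long axis 60.8 in tool [-84.2 -86.8 -36.3]
px [317. 352.] ctr [620.5 107.3] size [16.8 36.8] long axis 179.0 in tool [  1.5  -0.7 -36.2]
px [ 44. 337.] ctr [740.1 110.9] size [35.8 12.9] long axis 35.2 in tool [  -3.2 -120.2  -36.2]
```

Call:
{"fn": "step_arm", "kwargs": {"moves": [[1,1,-1,-30,0,0,0],[1,1,-1,-60,0,0,0],[1,1,-1,-75,0,0,0],[1,1,-1,-82,0,0,0],[1,1,-1,-85,0,0,0],[1,1,-1,-87,0,0,0],[1,1,-1,-88,0,0,0],[1,1,-1,-88,0,0,0]]}}

```text
clock: 7.05
position: [0.6218, 0.1076, 0.0428]
ee_rot: [-0.703, 0.711, -0.0, 0.0]
ft_force: [-0.2, -0.3, -3.4]
grip_width: 0.646
grasp_force: 55.8
```

Call:
{"fn": "step_arm", "kwargs": {"moves": [[1,0,0,-1,0,0,0],[1,0,0,-1.5,0,0,0],[1,0,0,-2,0,0,0],[1,0,0,-2,0,0,0]]}}

```text
clock: 7.45
position: [0.6218, 0.1077, 0.0419]
ee_rot: [-0.703, 0.711, -0.001, 0.0]
ft_force: [-5.7, -1.9, 10.6]
grip_width: 0.647
grasp_force: 57.7
```

Call:
{"fn": "step_arm", "kwargs": {"moves": [[0,0,0,0,0,0,0],[0,0,0,0,0,0,0],[0,0,0,0,0,0,0],[0,0,0,40,0,0,0],[0,0,0,90,0,0,0],[0,0,0,140,0,0,0],[0,0,0,165,0,0,0],[0,0,0,165,0,0,0]]}}

```text
clock: 8.25
position: [0.6231, 0.1084, 0.2093]
ee_rot: [-0.703, 0.711, -0.002, 0.003]
ft_force: [-0.1, -0.5, -0.8]
grip_width: 1.0
grasp_force: 0.0
```

```bash
python3 -c "
from meas import *
label(.078)"
```

```text
pose [0.6231 0.1084 0.2093] yaw y-axis 179.38
px [280. 368.] ctr [660.5 251.3] size [22.1 12.4] long axis 1.5 in tool [-143.1  -35.1  131.7]
px [413. 353.] ctr [533.4 236. ] size [21.4 26. ] long axis 160.7 in tool [-126.5   91.8  131. ]
px [ 74. 307.] ctr [872.4 192.8] size [31.6 17.2] long axis 67.4 in tool [ -86.9 -247.6  132.9]
px [ 96. 295.] ctr [838.4 179.2] size [33.7 18.1] long axis 73.6 in tool [ -72.9 -213.8  132.7]
px [ 74. 267.] ctr [857.4 149.7] size [23.7 18.8] long axis 73.5 in tool [ -43.7 -233.1  132.7]
px [321. 267.] ctr [621.4 147.7] size [25.7 55.2] long axis 179.5 in tool [-39.1   2.9 131.3]
px [320. 218.] ctr [622.2 106. ] size [17.6 37.2] long axis 179.5 in tool [  2.5   1.7 131.3]
```

Call:
{"fn": "step_arm", "kwargs": {"moves": [[0,-167,-236,0,0,0,0.33],[0,-167,-236,0,0,0,0.33],[0,-167,-236,0,0,0,0.33],[0,-167,-236,0,0,0,0.33],[0,-167,-236,0,0,0,0.33],[0,-167,-236,0,0,0,0.33],[0,-167,-236,0,0,0,0.33],[0,-167,-236,0,0,0,0.33],[0,-167,-236,0,0,0,0.33]]}}

```text
clock: 9.2
position: [0.5134, 0.0462, 0.0834]
ee_rot: [0.795, -0.606, 0.013, 0.017]
ft_force: [-0.6, -0.4, 0.8]
grip_width: 0.992
grasp_force: 0.0
```

```bash
python3 -c "
from meas import *
label(.07,name='b1')"
```

```text
pose [0.5134 0.0462 0.0834] yaw y-axis -164.6
px [ 57. 389.] ctr [661.9 172.9] size [24. 12.] long axis 89.9 in tool [ -83.1 -177.     8. ]
px [ 98. 341.] ctr [627.7 113.4] size [18.5 39.1] long axis 179.3 in tool [ -34.9 -128.2   10.6]
px [111. 173.] ctr [625.7  14.6] size [18.  39.3] long axis 179.5 in tool [  59.7 -100.1   14.8]
px [67. 85.] ctr [660.4 -23.3] size [23.7 12. ] long axis 89.3 in tool [ 105.5 -123.5   16.4]
px [534.   3.] ctr [ 450.5 -121.6] size [35.8  6.1] long axis 28.9 in tool [144.3 105.   20.5]
```

```bash
python3 -c "
from meas import *
o=manip.get_obs(); print(o['joint_pos'].round(3),o['joint_velocities'].round(3),o['position'],o['ft_force'])
label(.078)"
```

```text
[ 0.911  0.78  -1.466  1.866  0.846  1.322  2.603] [-0.016 -0.007 -0.    -0.03  -0.018  0.026 -0.   ] [0.51264087 0.04520291 0.08238399] [-0.26495146 -0.82392149 -1.07244641]
pose [0.5126 0.0452 0.0824] yaw y-axis -164.64
px [ 56. 391.] ctr [656.7 163.1] size [23.9 10.6] long axis 82.2 in tool [ -75.6 -170.2   -0.9]
px [ 96. 343.] ctr [622.9 106.4] size [17.6 37.6] long axis 179.4 in tool [ -29.9 -122.6    1.6]
px [451. 205.] ctr [467.6 -11.8] size [57.3 48.8] long axis 6.9 in tool [42.7 58.5  6.9]
px [108. 175.] ctr [621.1  12.6] size [17.1 37.4] long axis 179.5 in tool [ 60.  -96.    5.7]
px [64. 88.] ctr [654.2 -23.4] size [22.6 11.4] long axis 89.4 in tool [ 103.4 -118.4    7.2]
px [532.   3.] ctr [ 455.3 -116.5] size [34.8  6.3] long axis 28.8 in tool [140.4  98.1  11.5]
```

Joints 3 and 7 ran into their limits because yaw went the wrong way round. I'll lift and unwind by half a turn, which gives the same grasp.

Call:
{"fn": "step_arm", "kwargs": {"moves": [[0,0,0,40,0,0,-0.14],[0,0,0,80,0,0,-0.28],[0,0,0,120,0,0,-0.42],[0,0,0,140,0,0,-0.56],[0,0,0,140,0,0,-0.7],[0,0,0,140,0,0,-0.84],[0,0,0,140,0,0,-0.98],[0,0,0,140,0,0,-1.12],[0,0,0,140,0,0,-1.26],[0,0,0,140,0,0,-1.4]]}}

```text
clock: 10.3
position: [0.5141, 0.0474, 0.2249]
ee_rot: [-0.216, 0.976, 0.001, -0.021]
ft_force: [-0.6, -0.1, 0.4]
grip_width: 0.999
grasp_force: 0.0
```

```bash
python3 -c "
from meas import *
o=manip.get_obs(); print(o['joint_pos'].round(3)); label(.078)"
```

```text
[ 0.866  0.368 -1.259  1.674  0.347  1.403  1.559]
pose [0.5141 0.0474 0.2249] yaw y-axis 114.91
px [359. 370.] ctr [631.8 147.5] size [26.1 54.9] long axis 180.0 in tool [-154.8   39.8  141.2]
px [324. 349.] ctr [622.9 105.9] size [37.7 17.6] long axis 0.0 in tool [-129.2    5.8  141.8]
px [231. 310.] ctr [621.   12.5] size [17.4 37.6] long axis 179.9 in tool [-88.1 -78.1 142.7]
px [ 53. 263.] ctr [ 664.1 -178.5] size [16.5 36.3] long axis 142.8 in tool [ -46.7 -269.5  142.4]
px [ 67. 149.] ctr [ 545.3 -189.6] size [36.1 16.6] long axis 76.9 in tool [  65.6 -229.5  147.4]
px [288. 120.] ctr [448.8  -7.3] size [52.3 52.5] long axis 114.2 in tool [ 76.2 -23.5 149.9]
px [156.  75.] ctr [ 455.  -124.5] size [35.9 17. ] long axis 18.4 in tool [ 120.  -132.4  150.5]
```

```bash
cat >> meas.py <<'E'
def fix(yaw):
    "rotation vector needed for tool down with y axis at yaw deg"
    q=R.from_quat(manip.get_obs()["ee_rot"]); a=np.radians(yaw); y=np.array([np.cos(a),np.sin(a),0]); z=np.array([0,0,-1.])
    T=R.from_matrix(np.c_[np.cross(y,z),y,z]); print("fix",(T*q.inv()).as_rotvec().round(3))
E
python3 -c "
from meas import *
fix(114.9);fix(18.4);label(.07)"|grep -e fix -e 18
```

```text
fix [ 0.008 -0.041  0.008]
fix [-0.028 -0.037 -1.676]
px [325. 349.] ctr [627.7 108.4] size [18.  38.7] long axis 179.3 in tool [-134.8    7.2  149.8]
px [232. 311.] ctr [625.8  12.4] size [18.  38.7] long axis 179.8 in tool [-93.4 -79.4 150.6]
px [ 54. 266.] ctr [ 670.2 -183.8] size [16.9 36.9] long axis 142.9 in tool [ -52.6 -276.4  150.3]
px [155.  76.] ctr [ 454.9 -128.3] size [36.9 17.3] long axis 18.6 in tool [ 120.3 -136.9  158.6]
```

Call:
{"fn": "step_arm", "kwargs": {"moves": [[0,-59,-175,0,-0.028,-0.037,-1.676],[0,-59,-175,0,-0.028,-0.037,-1.676],[0,-59,-175,0,-0.028,-0.037,-1.676],[0,-59,-175,0,-0.028,-0.037,-1.676],[0,-59,-175,0,-0.028,-0.037,-1.676],[0,-59,-175,0,-0.028,-0.037,-1.676],[0,-59,-175,0,-0.028,-0.037,-1.676],[0,-59,-175,0,-0.028,-0.037,-1.676],[0,-59,-175,0,-0.028,-0.037,-1.676],[0,-59,-175,0,-0.028,-0.037,-1.676]]}}

```text
clock: 11.4
position: [0.455, -0.1279, 0.2244]
ee_rot: [0.506, 0.863, 0.0, -0.003]
ft_force: [0.6, 0.1, -0.3]
grip_width: 1.001
grasp_force: 0.0
```

```bash
python3 -c "
from meas import *
o=manip.get_obs(); print(o['joint_pos'].round(3)); fix(18.4);label(.07,name='b2')"
```

```text
[ 1.242  0.093 -1.094  1.809  0.083  1.296  0.637]
fix [-0.004 -0.004 -0.189]
pose [ 0.455  -0.1279  0.2244] yaw y-axis 29.25
px [368. 321.] ctr [ 548.1 -195.1] size [37.4 17.7] long axis 76.2 in tool [-105.    48.7  153.8]
px [124. 235.] ctr [ 309.7 -227.1] size [47.5 38.6] long axis 82.9 in tool [ -16.4 -175.   154.7]
px [317. 213.] ctr [ 455.  -128.1] size [37.7 17.9] long axis 19.0 in tool [ -1.    0.2 154.4]
px [552. 174.] ctr [626.8  15.4] size [20.1 39.1] long axis 178.4 in tool [ 40.2 220.2 154.2]
px [199. 156.] ctr [ 345.3 -132.3] size [37.3 17.2] long axis 13.2 in tool [ 48.9 -97.6 154.9]
px [596.  94.] ctr [628.9 110.7] size [18.4 38.7] long axis 179.1 in tool [122.4 268.6 154.5]
px [376.  87.] ctr [446.1 -13.5] size [57.2 54.7] long axis 75.9 in tool [103.3  48.4 154.9]
```

Call:
{"fn": "step_arm", "kwargs": {"moves": [[0,0,0,0,-0.004,-0.004,-0.15],[0,0,0,-45,-0.004,-0.004,-0.185],[0,0,0,-90,-0.004,-0.004,-0.185],[0,0,0,-120,-0.004,-0.004,-0.185],[0,0,0,-120,-0.004,-0.004,-0.185],[0,0,0,-120,-0.004,-0.004,-0.185]]}}

```text
clock: 12.05
position: [0.4554, -0.1278, 0.1052]
ee_rot: [0.581, 0.814, 0.001, -0.0]
ft_force: [-0.1, 0.5, 0.6]
grip_width: 1.002
grasp_force: 0.0
```

```bash
python3 -c "
from meas import *
fix(18.7);label(.07)"
```

```text
fix [-0.001  0.    -0.004]
pose [ 0.4554 -0.1278  0.1052] yaw y-axis 18.94
px [132. 475.] ctr [ 359.1 -382.5] size [47.1 20.5] long axis 38.2 in tool [-209.8 -173.8   34.8]
px [413. 399.] ctr [ 547.9 -195.3] size [37.3 16.2] long axis 77.7 in tool [-93.9  65.5  35.1]
px [228. 396.] ctr [ 430.1 -236.8] size [19. 44.] long axis 160.6 in tool [-95.  -59.3  35. ]
px [ 58. 318.] ctr [ 305.2 -222.1] size [56.5 26.2] long axis 82.8 in tool [ -40.5 -172.7   35. ]
px [315. 272.] ctr [ 455.1 -128.3] size [37.5 16.9] long axis 18.9 in tool [-0.5 -0.5 35.2]
px [124. 216.] ctr [ 345.2 -132.6] size [37.1 17. ] long axis 13.3 in tool [  31.1 -105.8   35.2]
px [629. 202.] ctr [637.3 -19.9] size [24.4 34. ] long axis 178.9 in tool [ 42.9 207.1  35.3]
px [634. 141.] ctr [619.5  16.4] size [17.2 19.5] long axis 90.1 in tool [ 83.  202.   35.4]
px [374.  55.] ctr [446.3 -13.3] size [52.7 53.8] long axis 112.7 in tool [111.2  28.6  35.3]
```

Call:
{"fn": "step_arm", "kwargs": {"moves": [[0,0,0,-35,0,0,0],[0,0,0,-71,0,0,0],[0,0,0,-71,0,0,0],[1,0,0,-71,0,0,0],[1,0,0,-71,0,0,0],[1,0,0,-71,0,0,0],[1,0,0,-71,0,0,0],[1,0,0,-71,0,0,0]]}}

```text
clock: 12.9
position: [0.4564, -0.1289, 0.0358]
ee_rot: [0.583, 0.812, 0.0, 0.001]
ft_force: [-1.8, 0.1, 9.6]
grip_width: 0.65
grasp_force: 52.1
```

Call:
{"fn": "step_arm", "kwargs": {"moves": [[1,0,0,40,0,0,0],[1,0,0,85,0,0,0],[1,0,0,130,0,0,0],[1,0,0,160,0,0,0],[1,0,0,160,0,0,0]]}}

```text
clock: 13.4
position: [0.4572, -0.1286, 0.1982]
ee_rot: [0.583, 0.813, 0.0, 0.004]
ft_force: [0.5, -0.4, -4.3]
grip_width: 0.646
grasp_force: 57.5
```

```bash
python3 -c "
from meas import *
fix(-0.5);held();print(manip.get_obs()['joint_pos'])"
```

```text
fix [ 0.005  0.005 -0.335]
pose [ 0.4572 -0.1286  0.1982] yaw y-axis 18.71
px [476. 459.] ctr [ 556.3 -173.4] size [10.6 26.9] long axis 139.3 in tool [-74.4  79.7 -35.4]
px [308. 384.] ctr [ 459.3 -142.7] size [10.5 25.1] long axis 172.2 in tool [-14.2  -2.4 -36.1]
px [602. 358.] ctr [ 591.3 -102.4] size [ 7.8 32.6] long axis 119.7 in tool [-18.4 135.6 -35.5]
px [317. 349.] ctr [ 456.8 -126.4] size [36.1 16.3] long axis 18.5 in tool [  2.    0.5 -36.2]
px [504. 339.] ctr [ 524.8 -103.3] size [ 6.6 14.6] long axis 142.8 in tool [  2.   72.3 -35.9]
px [200. 313.] ctr [ 414.4 -125.4] size [8.4 8.8] long axis 161.0 in tool [ 16.5 -39.4 -36.5]
px [120. 271.] ctr [ 382.8 -120.4] size [18.9  8. ] long axis 76.3 in tool [ 31.4 -67.6 -36.7]
px [575. 183.] ctr [521.7 -39.5] size [8.6 4.2] long axis 89.4 in tool [ 63.5  89.8 -36.2]
px [178. 181.] ctr [397.4 -83.2] size [14.4  6.6] long axis 13.6 in tool [ 62.  -41.9 -36.8]
px [613. 188.] ctr [541.8 -33.7] size [ 2.3 32.6] long axis 99.1 in tool [ 62.5 110.7 -36.1]
px [561. 130.] ctr [507.9 -25.5] size [ 7.  15.1] long axis 179.8 in tool [ 81.1  81.3 -36.3]
px [355.  70.] ctr [437.4 -36. ] size [21. 21.] long axis 39.9 in tool [ 93.8  11.2 -36.7]
px [591.  34.] ctr [508.6  12.3] size [ 7. 15.] long axis 178.8 in tool [116.7  94.1 -36.5]
px [603.   5.] ctr [511.6  26. ] size [13.4  6.1] long axis 35.3 in tool [128.7 101.3 -36.5]
px [521. 105.] ctr [497.1 -18.6] size [58.7 36.5] long axis 89.8 in tool [ 91.1  73.2 -36.4]
[ 1.23672379  0.12420835 -1.10440856  1.85385743  0.12047077  1.23034504
  0.42121567]
```

Call:
{"fn": "step_arm", "kwargs": {"moves": [[1,164,187,0,0.005,0.005,-0.335],[1,164,187,0,0.005,0.005,-0.335],[1,164,187,0,0.005,0.005,-0.335],[1,164,187,0,0.005,0.005,-0.335],[1,164,187,0,0.005,0.005,-0.335],[1,164,187,0,0.005,0.005,-0.335],[1,164,187,0,0.005,0.005,-0.335],[1,164,187,0,0.005,0.005,-0.335],[1,164,187,0,0.005,0.005,-0.335]]}}

```text
clock: 14.35
position: [0.6181, 0.0575, 0.1923]
ee_rot: [0.711, 0.704, -0.0, -0.004]
ft_force: [-0.1, 0.8, -4.1]
grip_width: 0.649
grasp_force: 57.3
```

```bash
python3 -c "
from meas import *
o=manip.get_obs(); print(o['joint_pos'].round(3)); fix(-0.5);held(.0342);label(.078,name='b3')"
```

```text
[ 0.557  0.537 -0.996  1.481  0.446  1.372 -0.474]
fix [-0.006 -0.006  0.001]
pose [0.6181 0.0575 0.1923] yaw y-axis -0.57
px [174. 448.] ctr [549.7  -6.3] size [ 9.8 18.6] long axis 160.7 in tool [-64.3 -68.  -34.2]
px [ 80. 388.] ctr [507.1  26.4] size [15.9  7.4] long axis 12.3 in tool [ -32.  -110.9  -33.7]
px [317. 349.] ctr [619.   58.1] size [17. 37.] long axis 179.6 in tool [  0.8   0.6 -34.2]
px [147. 279.] ctr [559.   85.2] size [31.8 22.4] long axis 41.7 in tool [ 27.2 -59.6 -33.7]
px [471. 258.] ctr [671.5  91.7] size [ 2.6 34.5] long axis 98.7 in tool [ 34.8  52.8 -34.3]
px [320. 169.] ctr [620.7 121.2] size [47.6 26.7] long axis 89.4 in tool [ 63.9   1.7 -33.9]
px [599. 103.] ctr [720.  149.5] size [13.7  8.1] long axis 76.5 in tool [ 93.2 100.7 -34.3]
px [596.  62.] ctr [717.6 165.4] size [29.7 11.1] long axis 42.2 in tool [109.1  98.2 -34.2]
px [630.  19.] ctr [738.3 185. ] size [16.1  5.8] long axis 22.7 in tool [128.8 118.7 -34.2]
pose [0.6183 0.0572 0.1927] yaw y-axis -0.61
px [175. 448.] ctr [ 453.3 -202.3] size [23.3 43.7] long axis 160.0 in tool [-261.8 -161.6  114.1]
px [ 80. 388.] ctr [ 353.1 -124.4] size [37.3 17.6] long axis 14.8 in tool [-185.  -262.6  115.1]
px [598. 103.] ctr [855.5 165.2] size [31.7 20.3] long axis 77.7 in tool [109.9 236.7 114. ]
px [629.  18.] ctr [897.1 250.2] size [40.2 14.4] long axis 16.4 in tool [195.4 277.3 114.3]
```

View pics/b3.png

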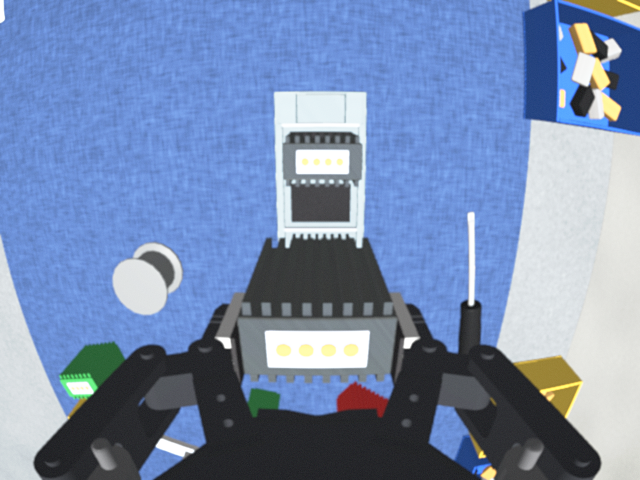

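Module A stands squarely in the +y bay (322,160), and module_b is held over the middle bay.

Call:
{"fn": "step_arm", "kwargs": {"moves": [[1,2.5,1,-30,-0.006,-0.006,0],[1,2.5,1,-70,-0.006,-0.006,0],[1,2.5,1,-105,-0.006,-0.006,0],[1,2.5,1,-105,-0.006,-0.006,0],[1,2.5,1,-105,-0.006,-0.006,0]]}}

```text
clock: 14.95
position: [0.6213, 0.059, 0.0892]
ee_rot: [0.711, 0.704, 0.001, 0.0]
ft_force: [0.2, -0.3, -2.7]
grip_width: 0.649
grasp_force: 57.1
```

```bash
python3 -c "
from meas import *
fix(-0.5);held(.0342)"|head -5
```

```text
fix [-0.     0.002  0.001]
pose [0.6213 0.059  0.0892] yaw y-axis -0.58
px [317. 359.] ctr [621.8  55.7] size [25.1 37.1] long axis 179.5 in tool [ -3.3   0.6 -34.2]
px [ 80. 349.] ctr [519.7  52.2] size [34.4 33.9] long axis 40.2 in tool [  -7.8 -101.4  -34.4]
px [112. 313.] ctr [542.3  71.1] size [21.1 28. ] long axis 130.8 in tool [ 11.3 -79.  -34.3]
```

Call:
{"fn": "step_arm", "kwargs": {"moves": [[1,0,0,-20,0,0,0],[1,0,0,-34,0,0,0],[1,0,0,-41,0,0,0],[1,0,0,-44,0,0,0],[1,0,0,-45.5,0,0,0],[1,0,0,-46.5,0,0,0],[1,0,0,-46.5,0,0,0]]}}

```text
clock: 15.7
position: [0.6215, 0.0598, 0.0439]
ee_rot: [0.71, 0.704, 0.001, 0.001]
ft_force: [-7.6, -3.6, 11.9]
grip_width: 0.642
grasp_force: 59.1
```

Call:
{"fn": "step_arm", "kwargs": {"moves": [[0,0,0,0,0,0,0],[0,0,0,0,0,0,0],[0,0,0,0,0,0,0],[0,0,0,40,0,0,0],[0,0,0,90,0,0,0],[0,0,0,140,0,0,0],[0,0,0,180,0,0,0],[0,0,0,180,0,0,0]]}}

```text
clock: 16.5
position: [0.6236, 0.061, 0.2281]
ee_rot: [0.71, 0.704, 0.004, 0.003]
ft_force: [0.3, 0.2, -0.7]
grip_width: 0.999
grasp_force: 0.0
```

```bash
python3 -c "
from meas import *
label(.078,name='b4')"
```

```text
pose [0.6236 0.061  0.2281] yaw y-axis -0.52
px [312. 311.] ctr [620.1 -29.9] size [27.7 55.2] long axis 179.3 in tool [-91.1  -4.3 149.9]
px [311. 269.] ctr [620.7  12.2] size [17.  37.4] long axis 179.3 in tool [-49.   -4.1 150. ]
px [312. 215.] ctr [622.2  59.1] size [21.3 37.1] long axis 179.3 in tool [ -2.1  -3.  150.1]
px [312. 163.] ctr [621.9 102.3] size [24.1 37.1] long axis 180.0 in tool [ 41.1  -3.6 150.1]
px [570. 104.] ctr [861.  166.9] size [33.  21.1] long axis 77.2 in tool [107.8 234.8 152.8]
px [ 6. 16.] ctr [316.9 280.4] size [22.5 42.2] long axis 95.7 in tool [ 216.4 -310.2  147.2]
```

Call:
{"fn": "step_arm", "kwargs": {"moves": [[0,-162,-370,30,0,0,1.236],[0,-162,-370,30,0,0,1.236],[0,-162,-370,30,0,0,1.236],[0,-162,-370,30,0,0,1.236],[0,-162,-370,30,0,0,1.236],[0,-162,-370,30,0,0,1.236],[0,-162,-370,30,0,0,1.236],[0,-162,-370,30,0,0,1.236],[0,-162,-370,30,0,0,1.236],[0,-162,-370,30,0,0,1.236]]}}

```text
clock: 17.55
position: [0.4566, -0.3151, 0.2502]
ee_rot: [0.173, 0.985, 0.001, -0.001]
ft_force: [0.4, -0.2, -0.6]
grip_width: 1.0
grasp_force: 0.0
```

```bash
python3 -c "
from meas import *
o=manip.get_obs(); print(o['joint_pos'].round(3)); fix(70.3);label(.032,name='r1')"
```

```text
[ 1.53   0.452 -1.298  1.573  0.434  1.453  1.427]
fix [-0.003 -0.001  0.005]
pose [ 0.4566 -0.3151  0.2502] yaw y-axis 70.04
px [397. 408.] ctr [ 767.3 -313.6] size [55.8 41.2] long axis 40.7 in tool [-291.9  107.   217.8]
px [490. 339.] ctr [ 703.1 -169.7] size [19.9 38. ] long axis 143.1 in tool [-182.4  220.3  218.3]
px [463. 251.] ctr [ 568.  -183.5] size [41.6 19.6] long axis 76.9 in tool [-60.2 161.2 218.5]
px [466.  28.] ctr [ 341.2 -113.2] size [41.5 19.5] long axis 13.2 in tool [177.  149.8 218.9]
px [353.  10.] ctr [ 297.9 -218.4] size [54.3 28.7] long axis 72.4 in tool [181.7  36.2 218.7]
```

View pics/r1.png

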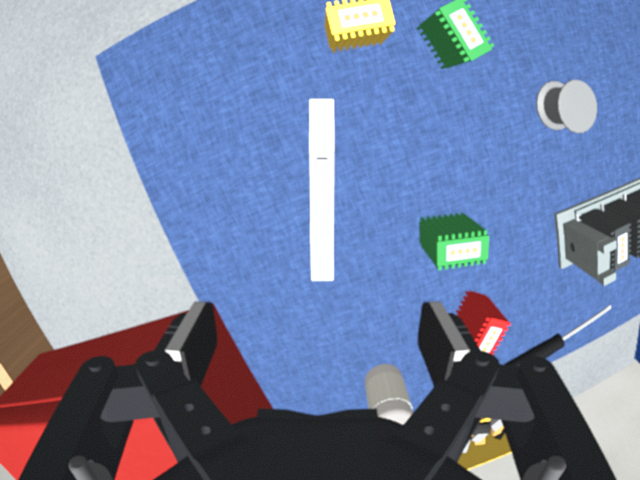

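The bar lies straight along the image column from (321,98) to (322,281), square to the tool.

```bash
cat >> meas.py <<'E'
def bar(z=.01,box=(290,60,360,300),V=165,name=None):
    o=manip.get_obs(); p,q=o["position"],o["ee_rot"]; c=manip.camera("wrist"); im=c["image"]
    if name: cv2.imwrite("pics/%s.png"%name,im)
    x0,y0,x1,y1=box; h=cv2.cvtColor(im[y0:y1,x0:x1],cv2.COLOR_BGR2HSV); m=((h[...,2]>V)&(h[...,1]<70)).astype(np.uint8)
    cs,_=cv2.findContours(m,cv2.RETR_EXTERNAL,cv2.CHAIN_APPROX_NONE); k=max(cs,key=cv2.contourArea)[:,0]+[x0,y0]
    P=np.array([wplane(c,p,q,u,v,z)[:2] for u,v in k]); r=cv2.minAreaRect((P*1000).astype(np.float32))
    t=R.from_quat(q).as_matrix().T@(np.array([*np.array(r[0])/1000,z])-p)*1000
    print("pose",p.round(4),"px",k.min(0),k.max(0),"ctr",np.round(r[0],1),"size",np.round(r[1],1),"ang",round(r[2],2),"tool",t.round(1))
E
python3 -c "
from meas import *
bar();fix(70.3)"
```

```text
pose [ 0.4579 -0.3123  0.2504] px [305  98] [331 280] ctr [ 461.2 -311.2] size [ 26.7 200.3] ang 70.38 tool [ -3.1   1.4 240.4]
fix [-0.003 -0.     0.002]
```

Call:
{"fn": "step_arm", "kwargs": {"moves": [[0,3,1,-40,0,0,0.003],[0,3,1,-85,0,0,0.003],[0,3,1,-130,0,0,0.003],[0,3,1,-130,0,0,0.003],[0,3,1,-130,0,0,0.003]]}}

```text
clock: 18.15
position: [0.463, -0.3079, 0.1226]
ee_rot: [0.169, 0.986, 0.001, -0.0]
ft_force: [-0.1, 0.1, 0.6]
grip_width: 0.998
grasp_force: 0.0
```

```bash
python3 -c "
from meas import *
bar(box=(260,20,380,420),name='r2');fix(70.3)"
```

```text
pose [ 0.463  -0.3079  0.1226] px [293  85] [331 342] ctr [ 461.3 -311.1] size [ 26.2 200.1] ang 70.28 tool [  0.5  -3.9 112.6]
fix [-0.001  0.002 -0.004]
```

Call:
{"fn": "step_arm", "kwargs": {"moves": [[0,-1.5,-3,-40,0,0,-0.003],[0,-1.5,-3,-80,0,0,-0.003],[0,-1.5,-3,-100,0,0,-0.003],[0,-1.5,-3,-107,0,0,-0.003],[0,-1.5,-3,-107,0,0,-0.003],[0,-1.5,-3,-107,0,0,-0.003]]}}

```text
clock: 18.8
position: [0.4621, -0.3128, 0.0167]
ee_rot: [0.171, 0.985, 0.0, 0.001]
ft_force: [0.7, -0.6, 1.1]
grip_width: 0.997
grasp_force: 0.0
```

Call:
{"fn": "step_arm", "kwargs": {"moves": [[0.5,0,1,-1.5,0,0,0],[0.8,0,1,-1.5,0,0,0],[1,0,1,-1.5,0,0,0],[1,0,1,-1.5,0,0,0],[1,0,1,-1.5,0,0,0],[1,0,1,-1.5,0,0,0],[1,0,1,-1.5,0,0,0],[1,0,1,-1.5,0,0,0]]}}

```text
clock: 19.6
position: [0.4609, -0.3114, 0.0134]
ee_rot: [0.171, 0.985, 0.001, 0.0]
ft_force: [-0.5, 0.0, 3.3]
grip_width: 0.129
grasp_force: 50.5
```

Call:
{"fn": "step_arm", "kwargs": {"moves": [[1,0,0,30,0,0,0],[1,0,0,70,0,0,0],[1,0,0,110,0,0,0],[1,0,0,150,0,0,0],[1,0,0,190,0,0,0],[1,0,0,190,0,0,0]], "grip_force": 80}}

```text
clock: 20.2
position: [0.4628, -0.3118, 0.2078]
ee_rot: [0.171, 0.985, -0.0, 0.003]
ft_force: [0.8, -0.8, -1.8]
grip_width: 0.115
grasp_force: 80.5
```

```bash
python3 -c "
from meas import *
o=manip.get_obs(); print(o['joint_pos'].round(3),o['grip_width']); fix(-0.5); z=o['position'][2]-.0034
bar(z=z,box=(280,0,355,420),name='r3')"
```

```text
[ 1.501  0.482 -1.27   1.633  0.469  1.371  1.397] 0.11458603240046371
fix [ 0.005  0.004 -1.236]
pose [ 0.4628 -0.3118  0.2078] px [284  67] [349 414] ctr [ 450.4 -307.5] size [ 25.4 172. ] ang 70.25 tool [13.1 -0.2  3.3]
```

View pics/r3.png

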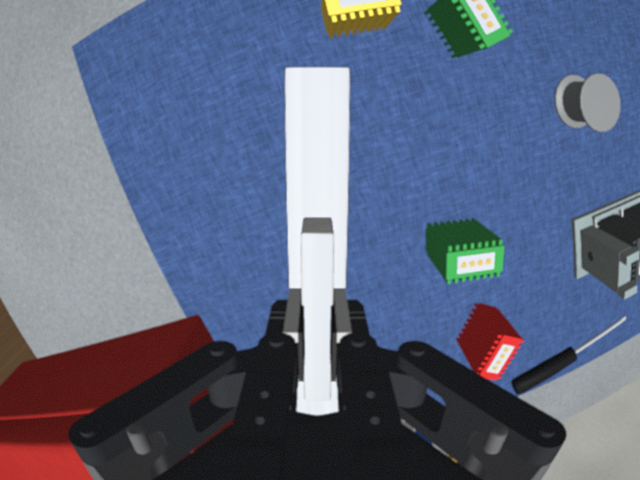

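The bar is held level at its middle; its far end is at (317,67), about 99 mm from the tool axis.

Call:
{"fn": "step_arm", "kwargs": {"moves": [[1,158,371,0,0.005,0.004,-1.236],[1,158,371,0,0.005,0.004,-1.236],[1,158,371,0,0.005,0.004,-1.236],[1,158,371,0,0.005,0.004,-1.236],[1,158,371,0,0.005,0.004,-1.236],[1,158,371,0,0.005,0.004,-1.236],[1,158,371,0,0.005,0.004,-1.236],[1,158,371,0,0.005,0.004,-1.236],[1,158,371,0,0.005,0.004,-1.236],[1,158,371,0,0.005,0.004,-1.236]]}}

```text
clock: 21.25
position: [0.618, 0.064, 0.2012]
ee_rot: [0.709, 0.705, 0.002, -0.003]
ft_force: [0.4, -0.1, -2.4]
grip_width: 0.117
grasp_force: 80.4
```

Call:
{"fn": "step_arm", "kwargs": {"moves": [[1,0,0,0,0,0,0],[1,0,0,0,0,0,0]]}}

```text
clock: 21.45
position: [0.6184, 0.0577, 0.2022]
ee_rot: [0.711, 0.704, 0.002, -0.002]
ft_force: [-0.3, -0.4, -1.9]
grip_width: 0.122
grasp_force: 80.4
```

```bash
python3 -c "
from meas import *
o=manip.get_obs(); print(o['joint_pos'].round(3),o['grip_width']); fix(-0.5); z=o['position'][2]-.0034
bar(z=z,box=(280,0,355,420),name='r4')"
```

```text
[ 0.548  0.517 -0.98   1.474  0.427  1.377 -0.462] 0.12198152742551477
fix [-0.005 -0.     0.001]
pose [0.6184 0.0577 0.2022] px [280  67] [354 414] ctr [617.7  71.8] size [171.5  29.2] ang 88.01 tool [14.1 -0.9  3.5]
```

View pics/r4.png

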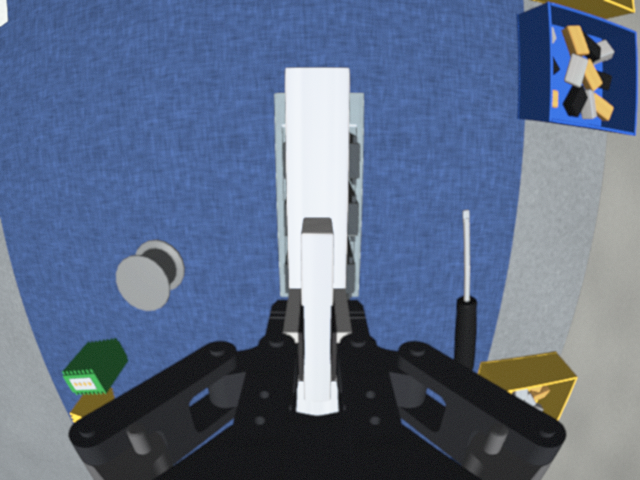

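The bar is aligned over the row (columns 286–349, carrier 274–364). Descend to just above the cheeks.

Call:
{"fn": "step_arm", "kwargs": {"moves": [[1,3,2,-30,-0.004,0,0],[1,3,2,-60,-0.004,0,0],[1,3,2,-85,-0.004,0,0],[1,3,2,-85,-0.004,0,0],[1,3,2,-85,-0.004,0,0]]}}

```text
clock: 22.0
position: [0.6218, 0.0607, 0.1188]
ee_rot: [0.711, 0.703, 0.001, -0.0]
ft_force: [0.3, -0.0, -0.8]
grip_width: 0.119
grasp_force: 80.4
```

Run:
```python
from meas import *
fix(-0.5)
a=manip.camera("scene")["image"][210:320,290:450]; b=manip.camera("side")["image"][190:280,290:390]
o=np.zeros((600,800,3),np.uint8); a=cv2.resize(a,None,fx=2.75,fy=2.75,interpolation=2); b=cv2.resize(b,None,fx=3.2,fy=3.2,interpolation=2)
o[:a.shape[0],:a.shape[1]]=a; o[310:310+b.shape[0],:b.shape[1]]=b; cv2.imwrite("pics/s5.png",o)
```

```text
fix [-0.002  0.001  0.001]
```

View pics/s5.png

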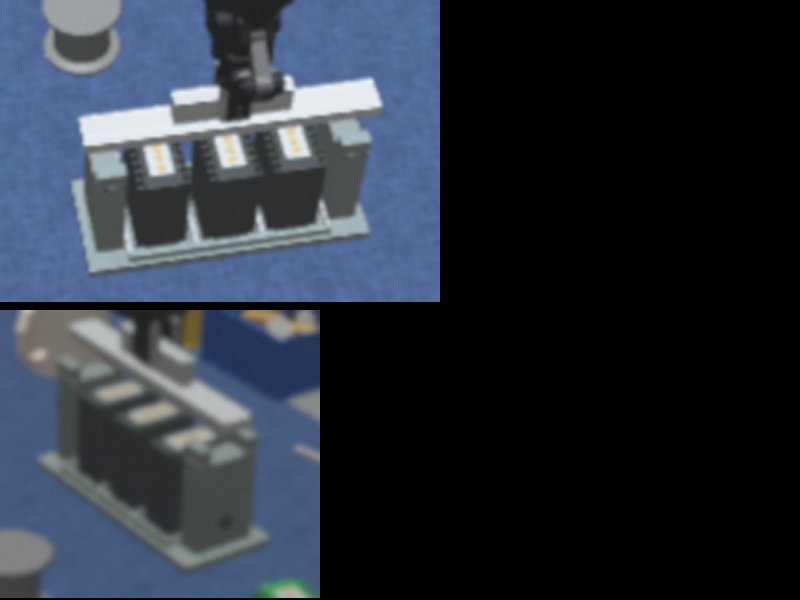

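All three modules stand in their bays and the bar hovers level and centred over both supports. Lower it gently.

Call:
{"fn": "step_arm", "kwargs": {"moves": [[1,-0.6,-0.5,-8,0,0,0],[1,-0.6,-0.5,-15,0,0,0],[1,-0.6,-0.5,-19,0,0,0],[1,-0.6,-0.5,-21,0,0,0],[1,-0.6,-0.5,-22.5,0,0,0],[1,-0.6,-0.5,-23.5,0,0,0],[1,-0.6,-0.5,-23.5,0,0,0]]}}

```text
clock: 22.8
position: [0.6212, 0.0612, 0.0956]
ee_rot: [0.71, 0.704, 0.001, -0.0]
ft_force: [-3.9, -0.8, 5.1]
grip_width: 0.119
grasp_force: 81.4
```

Call:
{"fn": "step_arm", "kwargs": {"moves": [[1,0,0,-0.5,0,0,0],[0.7,0,0,-0.5,0,0,0],[0.5,0,0,-0.5,0,0,0],[0.4,0,0,-0.5,0,0,0],[0.4,0,0,20,0,0,0],[0.4,0,0,60,0,0,0],[0.4,0,0,100,0,0,0],[0.4,0,0,140,0,0,0],[0.4,0,0,140,0,0,0]]}}

```text
clock: 23.7
position: [0.6232, 0.0624, 0.2406]
ee_rot: [0.71, 0.704, 0.005, 0.002]
ft_force: [0.5, 0.1, -0.6]
grip_width: 0.602
grasp_force: 0.0
```

Run:
```python
from meas import *
bar(z=.092,box=(280,100,345,420),name="f1")
a=manip.camera("scene")["image"][210:320,290:450]; b=manip.camera("side")["image"][190:280,290:390]
o=np.zeros((600,800,3),np.uint8); a=cv2.resize(a,None,fx=2.75,fy=2.75,interpolation=2); b=cv2.resize(b,None,fx=3.2,fy=3.2,interpolation=2)
w=cv2.resize(cv2.imread("pics/f1.png")[60:480,220:420],None,fx=1.4,fy=1.4)
o[:a.shape[0],:a.shape[1]]=a; o[310:310+b.shape[0],:b.shape[1]]=b; o[:w.shape[0],500:500+w.shape[1]]=w; cv2.imwrite("pics/s6.png",o)
```

```text
pose [0.6232 0.0624 0.2406] px [280 100] [344 322] ctr [621.2  58.2] size [193.7  52.6] ang 89.31 tool [ -4.7  -3.5 148.5]
```

View pics/s6.png

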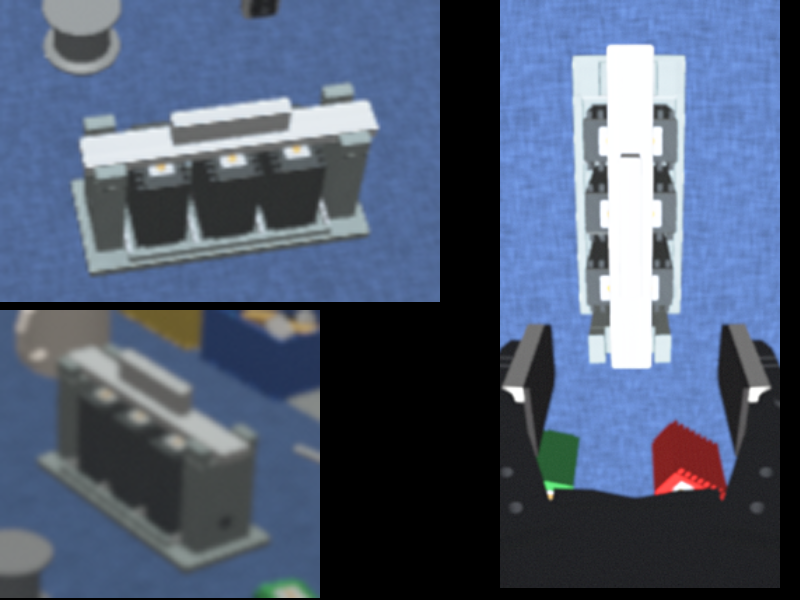

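The pictures show the bar seated in both notches, level and centred within about 2 mm, with all three modules upright and the gripper clear.

```bash
python3 -c "
from workcell import manip
print(manip.hand_in())"
```

```text
the job is handed in; nothing more can be done
None
```

I handed the job in: both loose modules stand in the empty bays and the long bar lies rib up in both notches, about 2 mm off centre lengthwise; the judge gave no result, and on one move joint 7 read 2.603 rad against its 2.6 limit.

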